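# Dock the grow lamp at the tall seedlings and hold its mast at the second stop

### The arm

A 6-joint arm with a two-finger parallel gripper is mounted at the origin on the work surface. World frame = base frame: x ahead of the robot, y to its left, z up, the work surface at z = 0. Lengths are in m, angles in degrees, forces in N, time in s.
With the tool pointing down it reaches from about 0.275 to 0.775 m from the base axis. Payload 14.6 kg.
Tool frame: the origin (TCP) lies between the finger pads; the fingertips stand finger_overhang ahead of it and the grasp point (between the pads) lies 3 mm ahead of it (finger_overhang is the distance from the TCP to the fingertips, in m); z points along the fingers, y is the direction in which the jaws open and shut (so a half turn about z gives the same grasp; the last joint's range is limited). The gripper opens to 85 mm and grips with 20 to 120 N. Pads are 22 mm wide; open, the fingers measure 114 mm over their backs; the gripper's body (76 mm by 85 mm) begins 54 mm behind the grasp point. The pads swing forward as they close: fully open they stand 13 mm farther back than shut.
Start: joints at [-76.965, 15.075, -2.767, 72.158, 0, 81.102], TCP at [0.196, -0.487, 0.253] pointing down, gripper open.
Joint ranges: [-151.79, 151.79], [-50.71, 97.33], [-67.44, 78.34], [-121.81, 120.89], [-77.56, 73.72], [-180, 180]. Speed limits (degrees/s): [108.29, 108.29, 147.25, 159.86, 180, 180].

### API

Orientations are given as [roll, pitch, yaw] about the fixed x, y, z axes, in that order (R = Rz(yaw) Ry(pitch) Rx(roll)).
In Python, from cell import * gives the robot as it stands. The module is installed in compiled form; this text tells all that it offers.
- The arm moves only by the tool carry_out, never from a script. Its argument "motion" is a list of rows, each a list of 3 entries, a list of its own where there are three numbers: the closure, from 0 (fully open) to 1 (shut), then the shift along the world's x, y, z in units of 40 mm (1.0 is 40 mm), then the turn, a rotation vector about the world's x, y, z in degrees. In form: [[grip, [tx, ty, tz], [rx, ry, rz]], ...]. A call has 1 to 12 rows; each row is the pose to reach, as a shift and turn from the pose commanded when the call began; what a row does not reach only later rows make up. A row lasts 1/12 s, in which the tool goes at most 41.7 mm and 7.16 degrees, less where a joint would pass 70% of its speed; a pose out of reach is approached as far as the arm can. A call with a gripper value outside its range is refused whole. The fingers move at their own pace and stop on an object; the grip force is fixed at half the most. Time passes only in rows, so rows that repeat a pose let the fingers close. It gives the time, the measured TCP pose, the force and the opening at its end, in the units of the state.
- get_obs(): the state, without advancing time (a new reading comes with each control period).
- grab_frame(name): name is "scene" or "top" or "wrist"; returns a dict with "color" (400x640x3 uint8, blue, green, red), "fx", "fy", "cx", "cy" (pixels), "R" (3x3) and "t" (3): a world point X has camera coordinates R X + t. Camera axes: x right, y down, z forward; pixel columns grow to the right and rows downward; lengths in m; the calibration is good to about 2 mm. A picture is of the moment at which its call begins. There is no depth.
- hand_in(): hands the job in, once; it reports no verdict.
The state is a dict: "time_s": time; "joint_pos": joint angles; "joint_velocities": joint speeds; "effort": joint torques, N m; "eef_pos": TCP position; "orientation": TCP orientation; "ft_force": force on the tool from outside, world axes, zero at the start; "torque": the same for the moment, N m; "grip_width": finger opening in m.
Only numpy, scipy, OpenCV 4.12 (cv2) and the standard library are available. Lean on these libraries where they do the work, as an engineer would, in place of code of your own. Each camera call takes 0.05 s, during which the arm holds its last target.

### The job

Push the grow-lamp carriage along its rail until it clicks into the station in front of the tray with the tall seedlings. Then grip the handle at the top of the lamp mast so that its orange side button is squeezed in, and pull the lamp straight up, past the first stop to the second stop where both mast tubes are fully out. Finish while still holding it up there by the handle (the clamp collar is open, so it would sink if let go), and leave the trays and the other things on the shelf where they stand.

Things in the scene. Friction and masses are not known exactly. Their poses are not given: they have to be found in the camera images.
- grow_rail: Fixed rail stage on the shelf, 510 mm long, 160 mm deep, grey end blocks 36 mm high: aluminium rail, steel guide rod nearer the robot, dark index bar between, a yellow line and two steel ribs at each station. Origin: on the shelf under the middle of the aluminium rail, below the mast's track. y runs along the rail (left end +y), x away from the robot to the trays; yawed up to 9 degrees.
- station_left (a point): Where the middle of the push knob (point push_knob) is when the carriage has clicked into the left station, 130 mm to +y of the rail's middle.
- station_right (a point): Where the middle of the push knob (point push_knob) is when the carriage has clicked into the right station, 130 mm to -y of the rail's middle.
- lamp_carriage (a joint): Carriage along the rail's y, m: 0 mid-rail, +0.130 seated in the left station, -0.130 in the right, end stops +-0.165. Starts between the stations. Drag 1.5 N; about 13 N pushes its spring plunger over a rib, from 13 mm before the station; it snaps home over the last 6 mm and stays there against about 11 N; pushed harder it leaves on the other side.
- push_knob (a point): Middle of the carriage's push knob: upright black cylinder 20 mm across, 40 to 90 mm above the shelf (this point: 66 mm), 95 mm nearer the robot than the mast axis. It stands on the carriage, a grey plate 150 mm deep and 90 mm long, top 40 mm above the shelf; a steel plunger head of 16 mm, 60 mm high, stands 45 mm from the mast axis. Beside the knob along the rail the plate is free.
- lamp_head: Dark upright handle at the mast's top, 26 mm deep (x), 30 wide (y), 60 tall. Origin: on the mast axis at button height, 186 mm above the shelf with the mast down, 30 mm under the top. Axes as the rail's. Orange button, 16 x 24 mm, mid +y face, 6 mm proud: 36 mm across it, 30 pressed flush. The lamp arm to +x is 35 mm below the origin. All that is lifted weighs 0.5 to 0.7 kg.
- lamp_panel (a point): Middle of the top of the white lamp panel, 90 mm (x) by 200 mm (y), 12 mm thick, 105 mm to +x of the mast axis and 33 mm below the handle's origin; it moves with the handle, over the trays.
- lamp_button (a joint): Press of the orange button, in m: 0 out, 0.006 flush with the handle, 0.007 at its stop. Spring 2 N at first, 5.5 N when flush. From about 0.0035 on its bolt frees the upper mast tube; let out, it catches again at either end of that tube's travel.
- lamp_upper (a joint): How far the upper mast tube (16 mm across, carries the head) is drawn out of the lower one, in m: 0 down, 0.060 at its stop. Bolted at 0 until the button is pressed. With the button in it comes first: the first stop.
- lamp_lower (a joint): How far the lower mast tube (23 mm across) is drawn out of the fixed outer tube, in m: 0 down, 0.060 at its stop. It is not bolted, its clamp collar is open: it follows when the upper tube is at its stop, and sinks by its own weight when let go. Both at 0.060 is the second stop, the head then 120 mm above its low place.
- tray_tall: Sage-green silicone tray of the tall seedlings: 100 mm deep, 210 mm long, 36 mm high, seedlings up to 110 mm above the shelf. Loose. Origin: under its centre. It lies beyond the rail, at the left or the right station; this one decides the station.
- tray_low: Beige-grey silicone tray of the same size with sprouts of 15 mm, at the other station. Loose. Origin: under its centre.
- spray_bottle: Plastic spray bottle, 74 mm across, 216 mm tall, standing at the left. Origin: under its centre.
- cultivator: Steel three-tine hand cultivator with wooden handle, 290 mm long, 40 mm high, lying at the right. Origin: on the shelf under its middle, x towards the tines.
- vase: Small glass vase, 72 mm across, 135 mm tall, standing at the right. Origin: under its centre.
- clay_pot: Empty clay pot, 92 mm across, 75 mm tall, at the right. Origin: under its centre.
- scoop: Green plastic scoop, 185 mm long, 25 mm high, lying at the left. Origin: under the middle of its blade.
Mind the look-alikes: they are no part of the job. What is shaped like the tray_tall but red is not meant.

How it is judged:
By the outcome, as a careful person would: the job done as asked, in the order asked, and still so for the second after the job is handed in, while the arm keeps its last pose, push and grip.
It also fails if it takes over 48 s, if anything falls off the work surface, if the arm or the gripper's body presses on something with over 40 N, if the wrist force passes 120 N, or if a joint passes its speed limit or range.

## Working session

There is one attempt and no reset: what is moved stays moved. The work goes in short steps, Python scripts to look and compute and a tool call to move; the robot and the scene stay as the last step left them, time stands still between calls to the robot, and variables do not carry over. Pictures are saved under pics/ and viewed, and the job is handed in when it is done.

Besides the shell and the picture viewer there is one more tool, called after "Request:" as name([rows], argument=value, ...), one row to a line, values as JSON. carry_out: Moves the arm, as the interface text tells. Its arguments: {"type":"object","properties":{"motion":{"type":"array","items":{"type":"array"}}},"required":["motion"]}

```bash
mkdir -p pics; python3 - <<'E'
from cell import *
import cv2,pickle
o=get_obs();print(o)
for n in("scene","top"):
    f=grab_frame(n);cv2.imwrite(f"pics/{n}0.png",f["color"]);pickle.dump(f,open(f"{n}0.pkl","wb"))
    print(n,f["fx"],f["fy"],f["cx"],f["cy"],f["R"],f["t"])
E
```

```text
{'time_s': 0.0, 'joint_pos': array([-7.69653499e+01,  1.50975309e+01, -2.80498632e+00,  7.21593654e+01,
       -3.28471591e-06,  8.11025227e+01]), 'joint_velocities': array([-0.02000263, -0.00622793, -0.05938046, -0.07917149, -0.01049491,
        0.02151179]), 'effort': array([-3.93148061e-03, -6.37612152e+01,  3.84563935e+01,  1.37101271e-02,
       -2.92174727e-04, -5.97744958e-06]), 'eef_pos': array([ 0.19602988, -0.48673774,  0.25282905]), 'orientation': array([-1.79938862e+02, -9.56794389e-03,  2.19321224e+01]), 'ft_force': array([ 0.81888708, -0.06753189, -0.08309827]), 'torque': array([-0.00174537,  0.01647398, -0.04067953]), 'grip_width': 0.08502973858508926}
scene 407.7129129240043 407.7129129240043 327.1017238943038 191.67796685846582 [[ 0.82090113  0.5710191   0.0076501 ]
 [ 0.45148943 -0.64074512 -0.62096939]
 [-0.34968361  0.51320841 -0.78379748]] [-0.37534377 -0.14881381  1.58936074]
top 497.51024444680826 497.51024444680826 316.347909570323 204.38591012943257 [[ 0.00673794 -0.9998365  -0.01677997]
 [-0.98248879 -0.0034946  -0.18628892]
 [ 0.18619982  0.01774134 -0.9823517 ]] [0.00285541 0.48553703 1.72110631]
```

View pics/scene0.png

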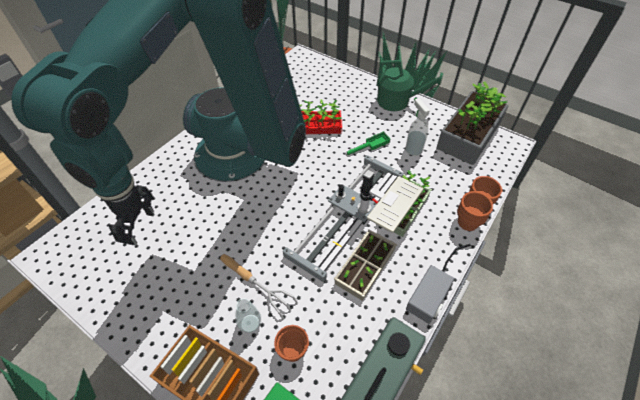

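View pics/top0.png

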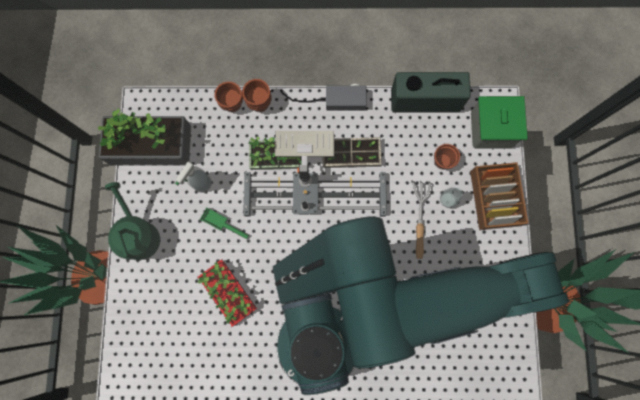

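```bash
python3 - <<'E'
import cv2
a=cv2.imread("pics/top0.png")[125:225,230:400];cv2.imwrite("pics/top0c.png",cv2.resize(a,None,fx=4.7,fy=4.7,interpolation=cv2.INTER_CUBIC))
a=cv2.imread("pics/scene0.png")[150:300,275:445];cv2.imwrite("pics/scene0c.png",cv2.resize(a,None,fx=4,fy=4,interpolation=cv2.INTER_CUBIC))
E
```

```text
(no output)
```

View pics/top0c.png

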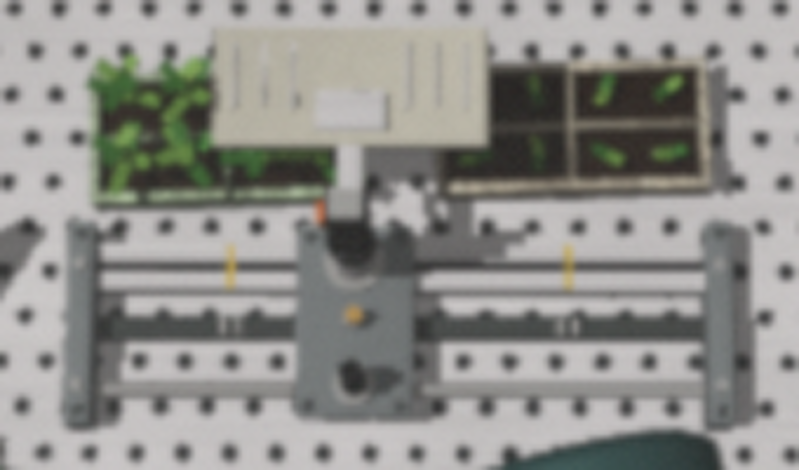

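View pics/scene0c.png

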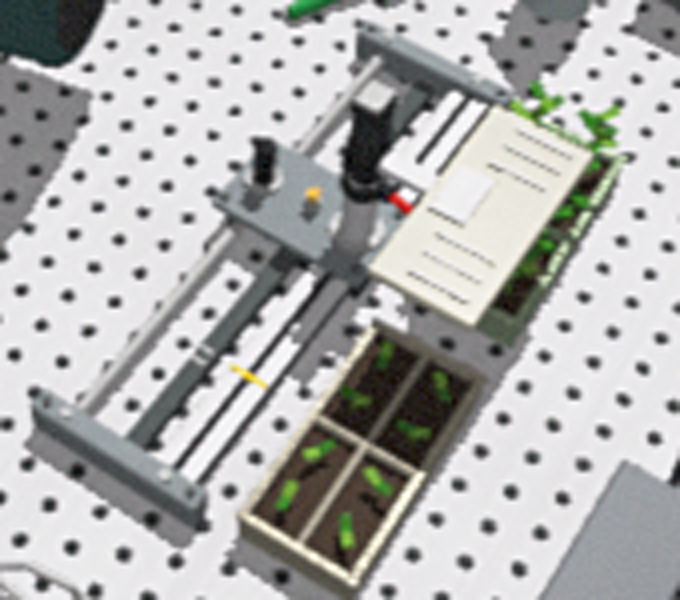

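Two trays are at the rail. The green one with tall plants (top px ~265,150) is at the left (+y) station, and the beige one with short sprouts (px ~360,150) is at the right. The red tray (px ~227,292) is the look-alike. The enlarged crops confirm that the green tray fits, so the target is station_left. Next I measure the rail pose.

```bash
cat > h.py <<'E'
import numpy as np,pickle
def ray(f,u,v,z):
    d=f["R"].T@np.array([(u-f["cx"])/f["fx"],(v-f["cy"])/f["fy"],1]);c=-f["R"].T@f["t"]
    return c+d*(z-c[2])/d[2]
def proj(f,X):
    p=f["R"]@np.array(X)+f["t"];return np.array([f["fx"]*p[0]/p[2]+f["cx"],f["fy"]*p[1]/p[2]+f["cy"]])
E
python3 - <<'E'
from h import *
np.set_printoptions(precision=4,suppress=True)
f=pickle.load(open("top0.pkl","rb"));s=pickle.load(open("scene0.pkl","rb"))
T=lambda u,v,z:ray(f,230+u/4.7,125+v/4.7,z)
S=lambda u,v,z:ray(s,275+u/4,150+v/4,z)
for n,u,v,z in [("LTL",70,222,.036),("LBL",65,424,.036),("RTR",735,224,.036),("RBR",737,426,.036),("yelL",231,267,.02),("yelR",568,267,.02),("ribL",231,325,.02),("ribR",568,325,.02),("knobtop",352,370,.09),("headtop",350,232,.216),("plunger",353,314,.06),("plL",300,412,.04),("plR",430-12,415,.04)]: print(n,T(u,v,z))
for n,u,v,z in [("knobtop",264,146,.09),("headtop",375,95,.216),("plunger",313,192,.06),("Rblk near",35,395,.036),("Rblk far",205,510,.036),("Lblk near",360,32,.036),("Lblk far",505,97,.036),("yelR",249,375,.02),("ribR",204,354,.02)]: print("S",n,S(u,v,z))
E
```

```text
LTL [0.605  0.2653 0.036 ]
LBL [0.4471 0.2638 0.036 ]
RTR [ 0.6047 -0.2463  0.036 ]
RBR [ 0.4476 -0.2447  0.036 ]
yelL [0.5735 0.1418 0.02  ]
yelR [ 0.5743 -0.1189  0.02  ]
ribL [0.5276 0.1408 0.02  ]
ribR [ 0.5285 -0.1186  0.02  ]
knobtop [0.4793 0.0442 0.09  ]
headtop [0.5521 0.0415 0.216 ]
plunger [0.528  0.0452 0.06  ]
plL [0.4564 0.0853 0.04  ]
plR [ 0.4544 -0.0039  0.04  ]
S knobtop [0.481  0.0467 0.09  ]
S headtop [0.5757 0.0494 0.216 ]
S plunger [0.5301 0.0497 0.06  ]
S Rblk near [ 0.4507 -0.2304  0.036 ]
S Rblk far [ 0.6171 -0.2347  0.036 ]
S Lblk near [0.4555 0.2512 0.036 ]
S Lblk far [0.6055 0.2584 0.036 ]
S yelR [ 0.5735 -0.11    0.02  ]
S ribR [ 0.5324 -0.1146  0.02  ]
```

Request:
carry_out([
  [0.3, [0.5, 0.9, 0.1], [0, 0, 6]],
  [0.3, [1, 1.8, 0.2], [0, 0, 13]],
  [0.3, [1.5, 2.8, 0.3], [0, 0, 20]],
  [0.3, [2, 3.7, 0.4], [0, 0, 27]],
  [0.3, [2.5, 4.6, 0.5], [0, 0, 34]],
  [0.3, [3, 5.5, 0.6], [0, 0, 41]],
  [0.3, [3.4, 6.4, 0.7], [0, 0, 48]],
  [0.3, [3.8, 7.3, 0.8], [0, 0, 55]],
  [0.3, [4.2, 8.2, 0.9], [0, 0, 62]],
  [0.3, [4.6, 9, 1], [0, 0, 69]],
  [0.3, [5, 9.6, 1], [0, 0, 76]],
  [0.3, [5.3, 10.2, 1], [0, 0, 82]],
])

```text
time_s: 1.1
eef_pos: [0.4088, -0.0772, 0.2934]
orientation: [180.0, 0.0, 104.4]
ft_force: [0.6, -0.4, -0.2]
grip_width: 0.06
```

```bash
python3 - <<'E'
import cell
print([n for n in dir(cell) if not n.startswith('_')], getattr(cell,'finger_overhang',None))
o=cell.get_obs();print(o['joint_pos'],o['eef_pos'],o['orientation'],o['grip_width'],o['ft_force'])
E
```

```text
['PlanningError', 'finger_overhang', 'get_obs', 'grab_frame', 'hand_in'] 0.022
[-2.19454529e+01  3.67644968e+00 -1.08572103e+01  7.54399522e+01
  3.28708360e-03  5.37008284e+01] [ 0.40884887 -0.07717338  0.29340523] [1.79976787e+02 1.29724467e-02 1.04353717e+02] 0.06004118293460132 [ 0.61311527 -0.43086451 -0.19831533]
```

Request:
carry_out([
  [0.5, [0.2, 0.3, 0], [0, 0, 7]],
  [0.5, [0.4, 0.6, 0], [0, 0, 14]],
  [0.5, [0.5, 0.9, 0], [0, 0, 21]],
  [0.5, [0.7, 1.2, 0], [0, 0, 28]],
  [0.5, [0.9, 1.5, 0], [0, 0, 35]],
  [0.5, [1.0, 1.8, 0], [0, 0, 42]],
  [0.5, [1.2, 2.1, 0], [0, 0, 49]],
  [0.5, [1.4, 2.4, 0], [0, 0, 56]],
  [0.5, [1.5, 2.7, 0], [0, 0, 63]],
  [0.5, [1.7, 2.9, 0], [0, 0, 70]],
  [0.5, [1.8, 3.1, 0], [0, 0, 76]],
  [0.5, [1.8, 3.1, 0], [0, 0, 76]],
])

```text
time_s: 2.1
eef_pos: [0.4805, 0.0459, 0.2929]
orientation: [180.0, -0.0, -179.7]
ft_force: [0.6, -0.7, 0.5]
grip_width: 0.0432
```

```bash
python3 - <<'E'
from cell import *
import cv2,pickle
o=get_obs();print(o['eef_pos'],o['orientation'],o['grip_width'],o['joint_pos'])
for n in("wrist","top","scene"):
    f=grab_frame(n);cv2.imwrite(f"pics/{n}1.png",f["color"]);pickle.dump(f,open(f"{n}1.pkl","wb"))
E
```

```text
[0.48048945 0.04594409 0.29285669] [ 1.79983870e+02 -3.72918009e-02 -1.79721217e+02] 0.04321485955632155 [-4.23005368e+00  1.03664904e+01 -2.97088503e+00  7.67010690e+01
  1.31479809e-02 -4.50883570e+00]
```

View pics/wrist1.png

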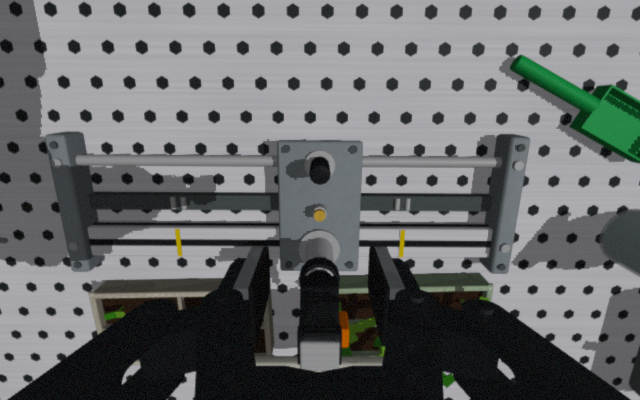

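View pics/scene1.png

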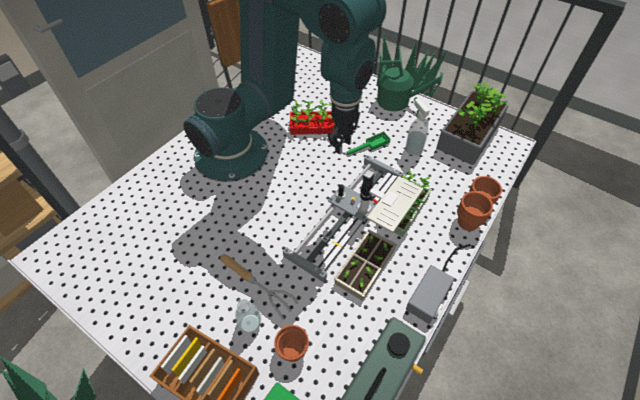

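```bash
python3 - <<'E'
from h import *
import cv2
np.set_printoptions(precision=4,suppress=True)
f=pickle.load(open("wrist1.pkl","rb"))
print(-f["R"].T@f["t"])
for n,u,v,z in [("knobtop",319,176,.09),("plunger",320,215,.06),("yelL",402,230,.02),("yelR",178.5,229,.02),("yelLtop",402,230,.02),("head top near",320,337,.216),("headbot?",320,352,.216),("btn top",344,328,.19),("mastbase",320,245,.06),("ribL",402,204,.02),("ribR",179,202,.02),("blockL",496,137,.036),("blockLout",526,137,.036),("blockRout",50,137,.036)]:print(n,ray(f,u,v,z))
a=cv2.imread("pics/wrist1.png")[120:400,190:450];cv2.imwrite("pics/w1c.png",cv2.resize(a,None,fx=2.1,fy=2.1,interpolation=cv2.INTER_CUBIC))
E
```

```text
[0.4096 0.0448 0.4135]
knobtop [0.4806 0.046  0.09  ]
plunger [0.5286 0.0473 0.06  ]
yelL [0.5601 0.1439 0.02  ]
yelR [ 0.5602 -0.1179  0.02  ]
yelLtop [0.5601 0.1439 0.02  ]
head top near [0.5591 0.0468 0.216 ]
headbot? [0.5706 0.0469 0.216 ]
btn top [0.5711 0.0644 0.19  ]
mastbase [0.5623 0.0476 0.06  ]
ribL [0.5283 0.1416 0.02  ]
ribR [ 0.5272 -0.114   0.02  ]
blockL [0.4498 0.2308 0.036 ]
blockLout [0.4497 0.2622 0.036 ]
blockRout [ 0.4524 -0.2348  0.036 ]
```

View pics/w1c.png

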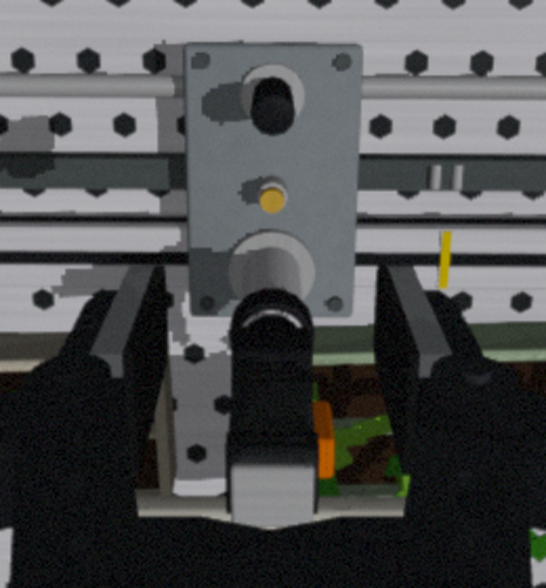

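Knob top is at wrist px (319,176), which gives (0.481, 0.046). Left ribs are at px (402,204), y≈0.142. The rail's yaw is about 0. I'll straddle the knob loosely and push it +y.

Request:
carry_out([
  [0.55, [0, 0, -0.6], [0, 0, 0]],
  [0.55, [0, 0, -1.3], [0, 0, 0]],
  [0.55, [0, 0, -2.0], [0, 0, 0]],
  [0.55, [0, 0, -2.7], [0, 0, 0]],
  [0.55, [0, 0, -3.4], [0, 0, 0]],
  [0.55, [0, 0, -4.0], [0, 0, 0]],
  [0.55, [0, 0, -4.4], [0, 0, 0]],
  [0.55, [0, 0, -4.8], [0, 0, 0]],
  [0.55, [0, 0, -5.2], [0, 0, 0]],
  [0.6, [0, 0, -5.4], [0, 0, 0]],
  [0.65, [0, 0, -5.5], [0, 0, 0]],
  [0.66, [0, 0, -5.5], [0, 0, 0]],
])

```text
time_s: 3.25
eef_pos: [0.4798, 0.0447, 0.073]
orientation: [180.0, -0.0, 179.8]
ft_force: [-0.0, 0.3, -0.8]
grip_width: 0.0293
```

```bash
python3 - <<'E'
from cell import *
import cv2,pickle
f=grab_frame("wrist");cv2.imwrite(f"pics/wrist2.png",f["color"]);pickle.dump(f,open(f"wrist2.pkl","wb"))
E
```

```text
(no output)
```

View pics/wrist2.png

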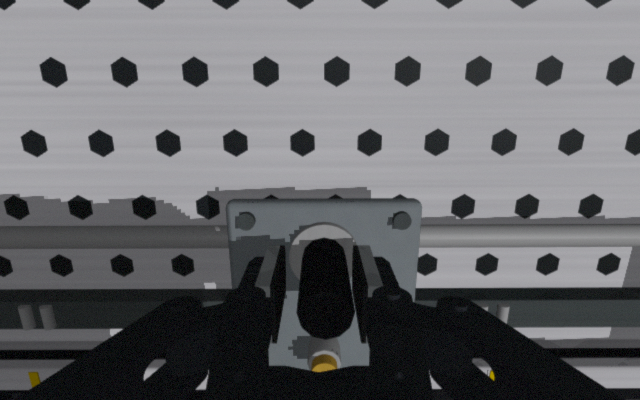

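The knob sits between the pads at px (323,290). Now the push.

Request:
carry_out([
  [0.66, [0, 0.1, 0], [0, 0, 0]],
  [0.66, [0, 0.2, 0], [0, 0, 0]],
  [0.66, [0, 0.4, 0], [0, 0, 0]],
  [0.66, [0, 0.6, 0], [0, 0, 0]],
  [0.66, [0, 0.8, 0], [0, 0, 0]],
  [0.66, [0, 1.0, 0], [0, 0, 0]],
  [0.66, [0, 1.2, 0], [0, 0, 0]],
  [0.66, [0, 1.4, 0], [0, 0, 0]],
  [0.66, [0, 1.6, 0], [0, 0, 0]],
  [0.66, [0, 1.8, 0], [0, 0, 0]],
  [0.66, [0, 1.9, 0], [0, 0, 0]],
  [0.66, [0, 1.9, 0], [0, 0, 0]],
])

```text
time_s: 4.3
eef_pos: [0.4798, 0.122, 0.0731]
orientation: [180.0, -0.0, 180.0]
ft_force: [0.8, -0.9, -0.7]
grip_width: 0.0292
```

Request:
carry_out([
  [0.66, [0, 0.05, 0], [0, 0, 0]],
  [0.66, [0, 0.1, 0], [0, 0, 0]],
  [0.66, [0, 0.15, 0], [0, 0, 0]],
  [0.66, [0, 0.2, 0], [0, 0, 0]],
  [0.66, [0, 0.2, 0], [0, 0, 0]],
])

```text
time_s: 4.72
eef_pos: [0.4801, 0.1292, 0.0733]
orientation: [180.0, -0.0, 179.9]
ft_force: [-0.8, 0.4, -0.8]
grip_width: 0.0293
```

Request:
carry_out([
  [0.66, [0, 0.05, 0], [0, 0, 0]],
  [0.66, [0, 0.1, 0], [0, 0, 0]],
  [0.66, [0, 0.15, 0], [0, 0, 0]],
  [0.66, [0, 0.15, 0], [0, 0, 0]],
])

```text
time_s: 5.05
eef_pos: [0.4802, 0.1354, 0.0733]
orientation: [180.0, 0.0, 179.9]
ft_force: [-0.0, 0.8, 0.2]
grip_width: 0.0287
```

```bash
cat > snap.py <<'E'
from cell import *
import cv2,pickle,sys
t=sys.argv[1]
o=get_obs();print(o['time_s'],o['eef_pos'],o['orientation'],o['grip_width'],o['ft_force'])
for n in sys.argv[2:]:
    f=grab_frame(n);cv2.imwrite(f"pics/{n}{t}.png",f["color"]);pickle.dump(f,open(f"{n}{t}.pkl","wb"))
E
python3 snap.py 3 wrist scene top; python3 - <<'E'
import cv2
a=cv2.imread("pics/scene3.png")[120:270,290:460];cv2.imwrite("pics/s3c.png",cv2.resize(a,None,fx=4,fy=4,interpolation=cv2.INTER_CUBIC))
E
```

```text
5.05 [0.48016483 0.13539636 0.07332264] [1.79981808e+02 9.83372317e-03 1.79945975e+02] 0.02873824912593179 [-0.04674443  0.75435251  0.24632714]
```

View pics/wrist3.png

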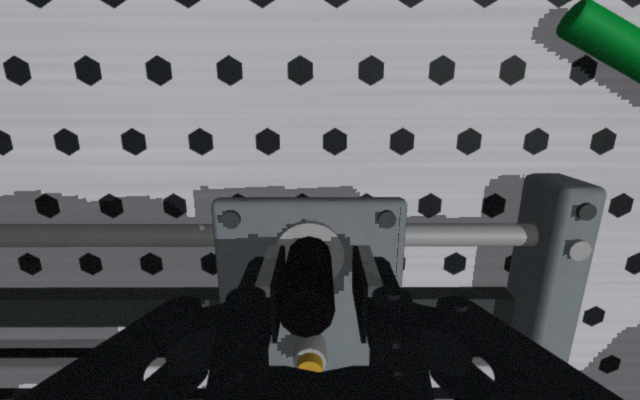

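View pics/s3c.png

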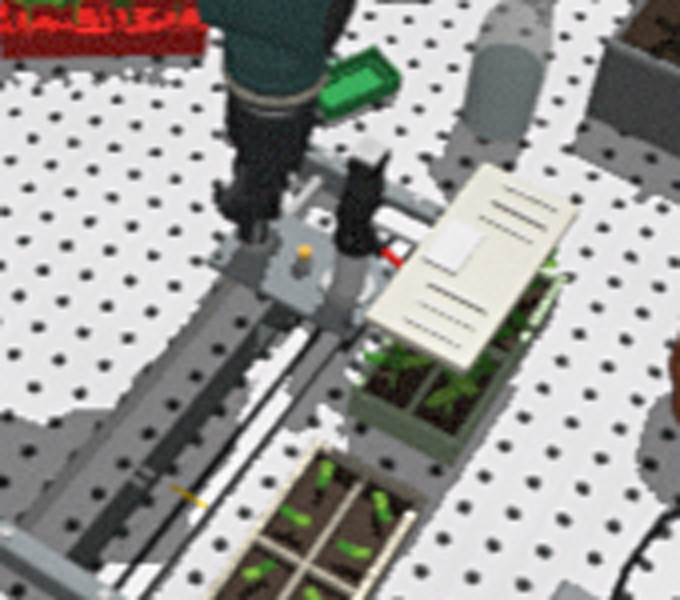

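Request:
carry_out([
  [0.66, [0, 0.03, 0], [0, 0, 0]],
  [0.66, [0, 0.06, 0], [0, 0, 0]],
  [0.66, [0, 0.06, 0], [0, 0, 0]],
])

```text
time_s: 5.45
eef_pos: [0.4802, 0.1366, 0.0733]
orientation: [-179.9, 0.0, 179.9]
ft_force: [-0.0, -8.7, 0.6]
grip_width: 0.0289
```

Request:
carry_out([
  [0.66, [0, 0.03, 0], [0, 0, 0]],
  [0.66, [0, 0.06, 0], [0, 0, 0]],
  [0.66, [0, 0.06, 0], [0, 0, 0]],
])

```text
time_s: 5.7
eef_pos: [0.4802, 0.1375, 0.0733]
orientation: [-179.6, 0.0, 179.8]
ft_force: [1.2, -22.8, 2.4]
grip_width: 0.029
```

Request:
carry_out([
  [0.66, [0, 0.0, 0], [0, 0, 0]],
  [0.66, [0, 0, 0], [0, 0, 0]],
])

```text
time_s: 5.87
eef_pos: [0.4802, 0.1375, 0.0733]
orientation: [-179.7, 0.0, 179.8]
ft_force: [0.6, -22.6, 0.9]
grip_width: 0.0291
```

```bash
python3 snap.py 4 wrist scene; python3 - <<'E'
import cv2
a=cv2.imread("pics/scene4.png")[120:240,310:440];cv2.imwrite("pics/s4c.png",cv2.resize(a,None,fx=5,fy=5,interpolation=cv2.INTER_CUBIC))
E
```

```text
5.8667 [0.48018587 0.13747132 0.07328534] [-1.79667552e+02  1.04384215e-02  1.79835567e+02] 0.029121005769492513 [  0.63662623 -22.56896575   0.90554187]
```

View pics/wrist4.png

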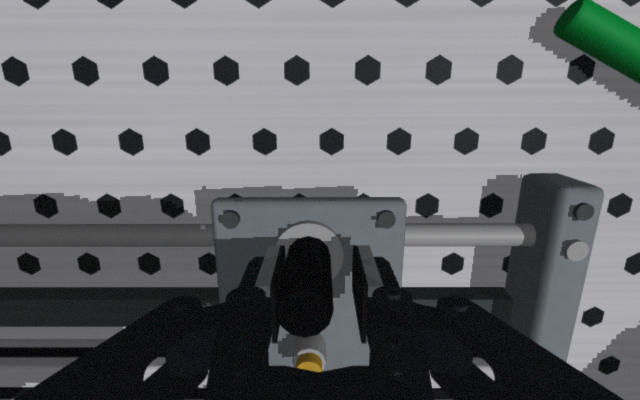

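View pics/s4c.png

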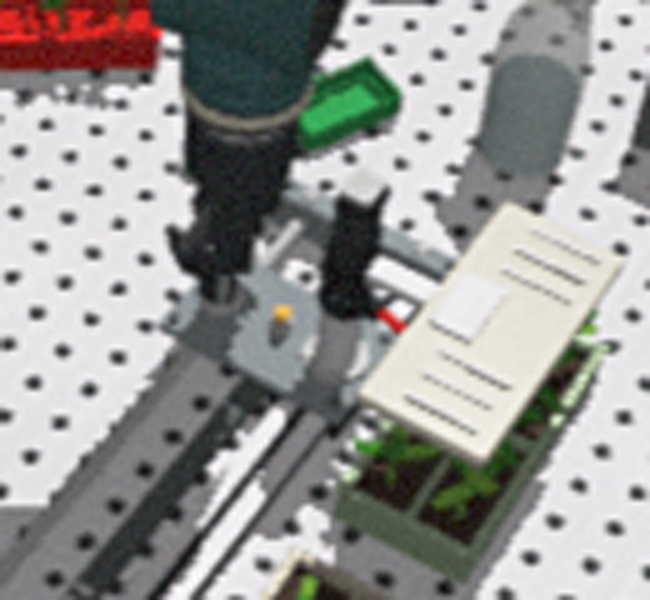

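```bash
python3 - <<'E'
from h import *
np.set_printoptions(precision=4,suppress=True)
f=pickle.load(open("wrist4.pkl","rb"))
for n,u,v,z in [("plateL",213,215,.04),("plateR",406,215,.04),("boltL",231,220,.04),("boltR",387,220,.04),("blockInn top",553,183,.036),("blockout top",605,190,.036),("knobtop",305,310,.09),("knobtop",304,330,.09),("knobbase",314,225,.04)]:print(n,ray(f,u,v,z))
a=pickle.load(open("wrist1.pkl","rb"))
for n,u,v,z in [("plateL",279,150,.04),("plateR",362,150,.04),("blockLout",527,140,.036),("blockRout",49,140,.036)]:print(n,ray(a,u,v,z))
E
python3 - <<'E'
import cv2
a=cv2.imread("pics/wrist4.png")[160:380,190:620];cv2.imwrite("pics/w4c.png",cv2.resize(a,None,fx=1.8,fy=1.8,interpolation=cv2.INTER_CUBIC))
E
```

```text
plateL [0.4611 0.0888 0.04  ]
plateR [0.4612 0.1763 0.04  ]
boltL [0.4635 0.0968 0.04  ]
boltR [0.4635 0.1678 0.04  ]
blockInn top [0.4473 0.2425 0.036 ]
blockout top [0.4506 0.2666 0.036 ]
knobtop [0.4775 0.1324 0.09  ]
knobtop [0.4852 0.132  0.09  ]
knobbase [0.4659 0.1346 0.04  ]
plateL [0.4641 0.0042 0.04  ]
plateR [0.4636 0.0908 0.04  ]
blockLout [0.4528 0.2637 0.036 ]
blockRout [ 0.4555 -0.2365  0.036 ]
```

View pics/w4c.png

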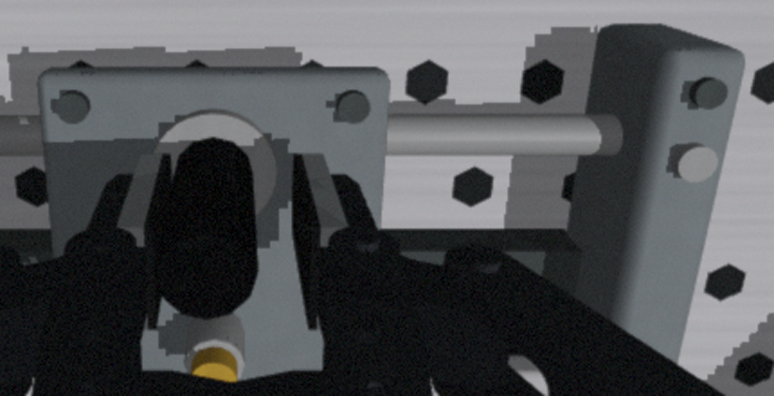

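The plate centre is at y≈0.1325, about 9 mm before the station, so it's on the rib. I'll push a little further.

Request:
carry_out([
  [0.66, [0, 0.02, 0], [0, 0, 0]],
  [0.66, [0, 0.03, 0], [0, 0, 0]],
  [0.66, [0, 0.03, 0], [0, 0, 0]],
])

```text
time_s: 6.22
eef_pos: [0.4802, 0.1378, 0.0732]
orientation: [-179.5, 0.0, 179.8]
ft_force: [-0.1, -30.5, 2.4]
grip_width: 0.0289
```

```bash
python3 snap.py 5 top scene; python3 - <<'E'
import cv2
a=cv2.imread("pics/top5.png")[110:260,170:330];cv2.imwrite("pics/t5c.png",cv2.resize(a,None,fx=4,fy=4,interpolation=cv2.INTER_CUBIC))
a=cv2.imread("pics/scene5.png")[80:230,300:460];cv2.imwrite("pics/s5c.png",cv2.resize(a,None,fx=4,fy=4,interpolation=cv2.INTER_CUBIC))
E
```

```text
6.2167 [0.48021855 0.13781863 0.07323584] [-1.79537861e+02  1.06324581e-02  1.79803424e+02] 0.028923817592604182 [ -0.0512173  -30.45167825   2.3821158 ]
```

View pics/t5c.png

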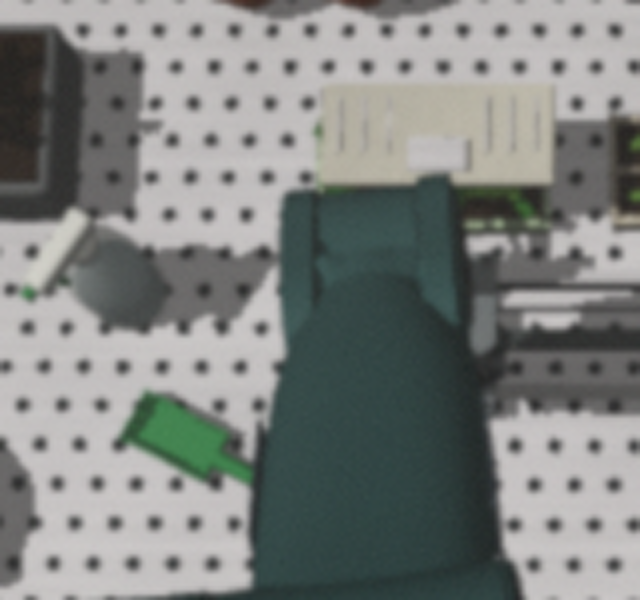

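View pics/s5c.png

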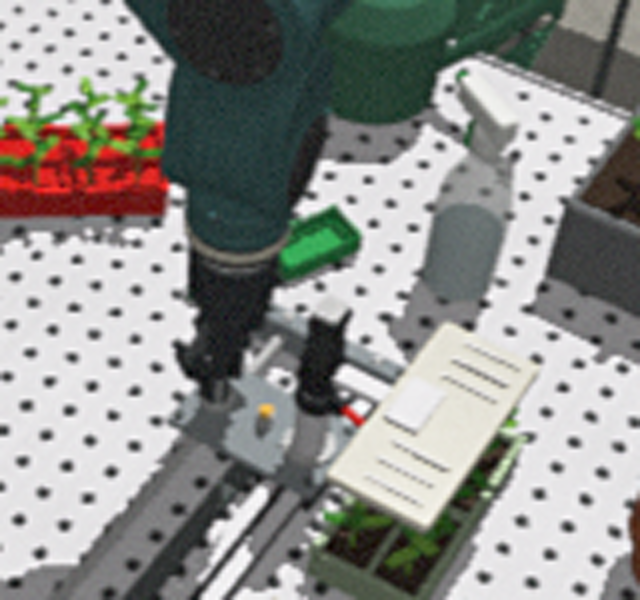

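Request:
carry_out([
  [0.68, [0, -0.02, 0], [0, 0, 0]],
  [0.7, [0, -0.04, 0], [0, 0, 0]],
  [0.71, [0, -0.04, 0], [0, 0, 0]],
  [0.71, [0, -0.04, 0], [0, 0, 0]],
])

```text
time_s: 6.65
eef_pos: [0.4801, 0.1395, 0.0733]
orientation: [180.0, 0.0, 179.9]
ft_force: [0.4, 1.1, 0.9]
grip_width: 0.0247
```

Request:
carry_out([
  [0.71, [0, 0.02, 0], [0, 0, 0]],
  [0.71, [0, 0.04, 0], [0, 0, 0]],
  [0.71, [0, 0.04, 0], [0, 0, 0]],
])

```text
time_s: 6.9
eef_pos: [0.4801, 0.141, 0.0733]
orientation: [-180.0, 0.0, 179.9]
ft_force: [0.1, -2.5, 1.4]
grip_width: 0.0247
```

```bash
python3 snap.py 6 wrist;python3 - <<'E'
from h import *
np.set_printoptions(precision=4,suppress=True)
import cv2
a=cv2.imread("pics/wrist6.png")[160:380,190:620];cv2.imwrite("pics/w6c.png",cv2.resize(a,None,fx=1.8,fy=1.8,interpolation=cv2.INTER_CUBIC))
E
```

```text
6.9 [0.48009486 0.14097075 0.07326644] [-1.79963000e+02  2.37765693e-03  1.79937209e+02] 0.02469223258444286 [ 0.06474008 -2.50159117  1.43468852]
```

View pics/w6c.png

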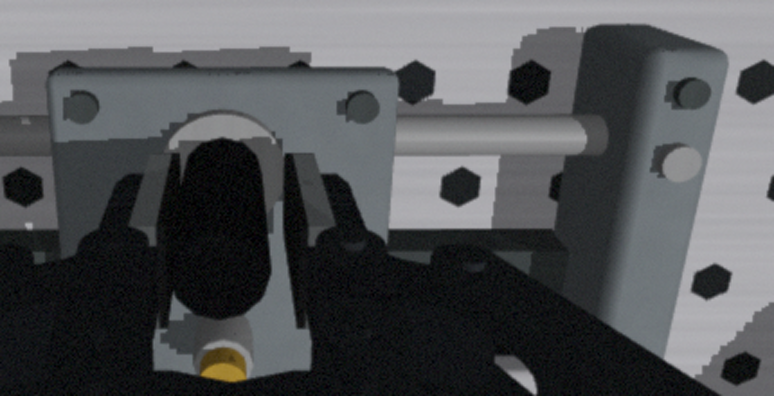

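Request:
carry_out([
  [0.71, [0, 0.02, 0], [0, 0, 0]],
  [0.71, [0, 0.02, 0], [0, 0, 0]],
])

```text
time_s: 7.12
eef_pos: [0.4801, 0.142, 0.0733]
orientation: [180.0, -0.0, 179.9]
ft_force: [0.3, 0.2, -0.2]
grip_width: 0.0248
```

```bash
python3 snap.py 7 wrist
```

```text
7.1167 [0.48006379 0.14204398 0.0732645 ] [ 1.79977340e+02 -3.24960076e-03  1.79940803e+02] 0.02479461969133303 [ 0.31740134  0.17087574 -0.18318459]
```

View pics/wrist7.png

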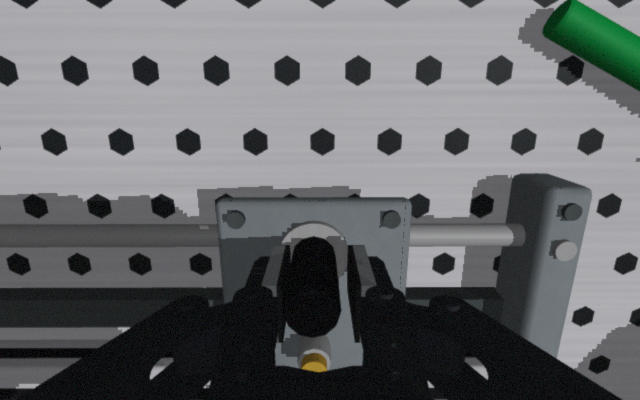

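```bash
python3 - <<'E'
from h import *
np.set_printoptions(precision=4,suppress=True)
for k,pts in {"4":[(231,220,.04),(387,220,.04),(605,190,.036)],"7":[(235.5,219,.04),(390.5,219,.04),(592.5,190,.036)]}.items():
    f=pickle.load(open(f"wrist{k}.pkl","rb"));P=[ray(f,*p)[1] for p in pts];print(k,P,"c=",(P[0]+P[1])/2-P[2]+.255)
a=pickle.load(open("wrist1.pkl","rb"))
L=ray(a,527,140,.036)[1];R=ray(a,49,140,.036)[1];print("len",L-R)
for t in (4,7):
    f=pickle.load(open(f"wrist{t}.pkl","rb"));print([ray(f,u,310,.09)[1] for u in ((275,333) if t==4 else (284,341))])
E
```

```text
4 [np.float64(0.09684702031771786), np.float64(0.16779357601679828), np.float64(0.26655314416446924)] c= 0.12076715400278884
7 [np.float64(0.10375823076052926), np.float64(0.17417243689067569), np.float64(0.2663069306610267)] c= 0.1276584031645758
len 0.5002000462728332
[np.float64(0.12249322501556083), np.float64(0.14172495257398188)]
[np.float64(0.12997230859403366), np.float64(0.14886372391846103)]
```

Request:
carry_out([
  [0.71, [0, 0.02, 0], [0, 0, 0]],
  [0.71, [0, 0.02, 0], [0, 0, 0]],
])

```text
time_s: 7.33
eef_pos: [0.4801, 0.1428, 0.0733]
orientation: [180.0, -0.0, 179.9]
ft_force: [-0.3, -0.6, 0.1]
grip_width: 0.0251
```

Request:
carry_out([
  [0.71, [0, 0.02, 0], [0, 0, 0]],
  [0.71, [0, 0.02, 0], [0, 0, 0]],
])

```text
time_s: 7.5
eef_pos: [0.4801, 0.1436, 0.0733]
orientation: [180.0, -0.0, 179.9]
ft_force: [-0.6, -0.2, -0.2]
grip_width: 0.0247
```

```bash
python3 snap.py 8 wrist
```

```text
7.5 [0.48007481 0.14358919 0.07327187] [ 1.79982583e+02 -1.88538636e-03  1.79935953e+02] 0.024692967501827794 [-0.56823283 -0.19826005 -0.18637428]
```

View pics/wrist8.png

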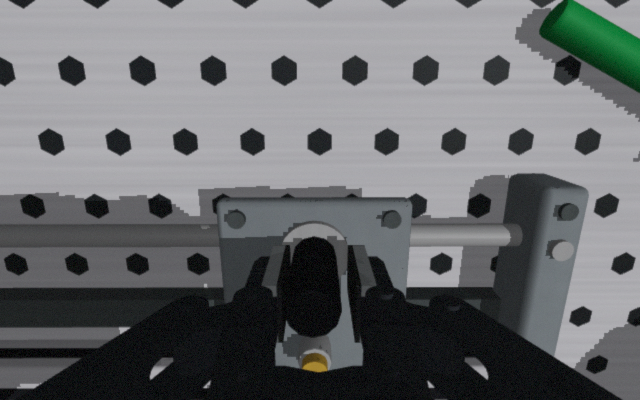

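Request:
carry_out([
  [0.71, [0, 0.02, 0], [0, 0, 0]],
  [0.71, [0, 0.02, 0], [0, 0, 0]],
])

```text
time_s: 7.72
eef_pos: [0.4801, 0.1443, 0.0733]
orientation: [180.0, -0.0, 179.9]
ft_force: [-0.8, 0.6, 0.4]
grip_width: 0.0244
```

Request:
carry_out([
  [0.71, [0, 0.02, 0], [0, 0, 0]],
  [0.71, [0, 0.02, 0], [0, 0, 0]],
])

```text
time_s: 7.88
eef_pos: [0.4801, 0.1451, 0.0733]
orientation: [180.0, 0.0, 179.9]
ft_force: [0.5, -0.3, -0.5]
grip_width: 0.025
```

```bash
python3 snap.py 9 wrist; cat > rel.py <<'E'
# carriage vs left end block shift between wrist pictures by template matching
import cv2,sys,numpy as np
def loc(img,tpl,x0,x1,y0,y1):
    r=cv2.matchTemplate(img[y0:y1,x0:x1],tpl,cv2.TM_CCOEFF_NORMED);_,m,_,p=cv2.minMaxLoc(r)
    x,y=p
    s=0
    if 0<x<r.shape[1]-1:
        a,b,c=r[y,x-1],r[y,x],r[y,x+1];s=.5*(a-c)/(a-2*b+c)
    return x+x0+s,m
ref=cv2.imread("pics/wrist8.png")
tp=ref[192:240,375:430-12];tb=ref[200:262,545:590]
tk=ref[285:340,282:345]
for k in sys.argv[1:]:
    im=cv2.imread(f"pics/wrist{k}.png")
    a=loc(im,tp,330,470,185,250);b=loc(im,tb,500,640,190,275)
    c=loc(im,tk,260,370,270,350);print(k,"plate",round(a[0]-375,2),"block",round(b[0]-545,2),"rel mm",round((a[0]-375-b[0]+545)*.4535,2),"knob px",c[0]-282,a[1],b[1],c[1])
E
python3 rel.py 4 6 7 8 9
```

```text
7.8833 [0.48009665 0.14513127 0.07328827] [1.79992301e+02 1.04015025e-03 1.79937676e+02] 0.024991042364971107 [ 0.46847966 -0.29367786 -0.49433293]
4 plate 7.8 block 14.81 rel mm -3.18 knob px -7.7492065 0.6304033994674683 0.992072582244873 0.9255483746528625
6 plate 0.29 block 5.9 rel mm -2.54 knob px -0.76361084 0.9053531289100647 0.9959383606910706 0.9647921919822693
7 plate -0.05 block 3.26 rel mm -1.5 knob px -0.63638306 0.9505063891410828 0.9934523105621338 0.9685790538787842
8 plate 0.0 block 0.01 rel mm -0.0 knob px 0.022949219 1.0 1.0 1.0
9 plate -0.06 block -3.15 rel mm 1.4 knob px 0.55007935 0.9474623799324036 0.9958866834640503 0.9695833325386047
```

Request:
carry_out([
  [0.71, [0, 0.03, 0], [0, 0, 0]],
  [0.71, [0, 0.03, 0], [0, 0, 0]],
])

```text
time_s: 8.1
eef_pos: [0.4801, 0.146, 0.0733]
orientation: [-180.0, -0.0, 179.9]
ft_force: [0.3, -3.4, -0.4]
grip_width: 0.0249
```

```bash
python3 snap.py 10 wrist; python3 rel.py 9 10
```

```text
8.1 [0.48008594 0.14602195 0.07326335] [-1.79956388e+02 -4.97223938e-04  1.79921558e+02] 0.024865036401816115 [ 0.26836546 -3.43944398 -0.38884617]
9 plate -0.06 block -3.15 rel mm 1.4 knob px 0.55007935 0.9474623799324036 0.9958866834640503 0.9695833325386047
10 plate -1.33 block -4.88 rel mm 1.61 knob px -0.81469727 0.9427940249443054 0.9964461922645569 0.9712113738059998
```

Request:
carry_out([
  [0.71, [0, -0.06, 0], [0, 0, 0]],
  [0.71, [0, -0.11, 0], [0, 0, 0]],
  [0.71, [0, -0.13, 0], [0, 0, 0]],
  [0.71, [0, -0.13, 0], [0, 0, 0]],
])

```text
time_s: 8.48
eef_pos: [0.4801, 0.1409, 0.0733]
orientation: [180.0, 0.0, 179.9]
ft_force: [-0.2, 0.3, -0.4]
grip_width: 0.0247
```

```bash
python3 snap.py 11 wrist; python3 rel.py 10 11
```

```text
8.4833 [0.48010031 0.14091204 0.07329948] [1.79976198e+02 2.08547434e-04 1.79921722e+02] 0.024709092622147367 [-0.22314954  0.34355335 -0.38333591]
10 plate -1.33 block -4.88 rel mm 1.61 knob px -0.81469727 0.9427940249443054 0.9964461922645569 0.9712113738059998
11 plate 9.11 block 5.71 rel mm 1.54 knob px 13.82785 0.8988936543464661 0.9914401769638062 0.5601869225502014
```

View pics/wrist11.png

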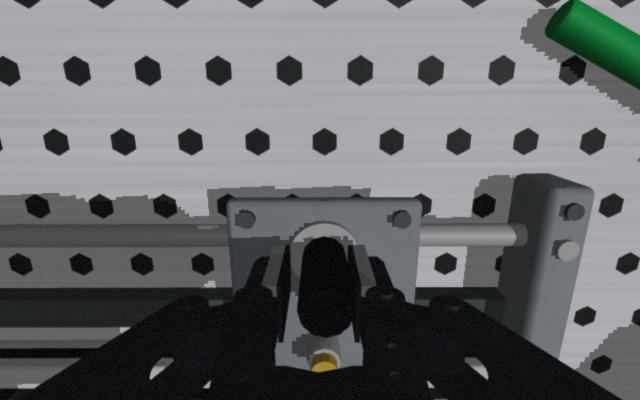

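Request:
carry_out([
  [0.71, [0, -0.02, 0], [0, 0, 0]],
  [0.71, [0, -0.03, 0], [0, 0, 0]],
  [0.71, [0, -0.03, 0], [0, 0, 0]],
])

```text
time_s: 8.78
eef_pos: [0.4801, 0.1404, 0.0733]
orientation: [179.9, 0.0, 180.0]
ft_force: [-0.6, 5.8, -0.9]
grip_width: 0.0247
```

```bash
python3 snap.py 12 wrist; python3 rel.py 10 11 12
```

```text
8.7833 [0.48012653 0.14044084 0.07329743] [1.79898876e+02 4.56541386e-03 1.79957940e+02] 0.024690555249509083 [-0.64914831  5.83685467 -0.93882817]
10 plate -1.33 block -4.88 rel mm 1.61 knob px -0.81469727 0.9427940249443054 0.9964461922645569 0.9712113738059998
11 plate 9.11 block 5.71 rel mm 1.54 knob px 13.82785 0.8988936543464661 0.9914401769638062 0.5601869225502014
12 plate 9.51 block 6.32 rel mm 1.44 knob px 14.279053 0.9114031791687012 0.9911087155342102 0.5578116774559021
```

The carriage is seated. It holds against −3.4 N and +5.8 N without moving, and the knob is at y≈0.143. Next I lift off and move over the handle.

Request:
carry_out([
  [0.66, [0, 0.04, 0], [0, 0, 0]],
  [0.55, [0, 0.05, 0], [0, 0, 0]],
  [0.5, [0, 0.05, 0.2], [0, 0, 0]],
  [0.5, [0, 0.05, 0.6], [0, 0, 0]],
  [0.5, [0, 0.05, 1.2], [0, 0, 0]],
  [0.4, [0, 0.05, 1.9], [0, 0, 0]],
  [0.3, [0, 0.05, 2.6], [0, 0, 0]],
  [0.2, [0, 0.05, 3.3], [0, 0, 0]],
  [0.2, [0, 0.05, 4.0], [0, 0, 0]],
  [0.2, [0, 0.05, 4.7], [0, 0, 0]],
  [0.2, [0, 0.05, 5.3], [0, 0, 0]],
  [0.2, [0, 0.05, 5.7], [0, 0, 0]],
])

```text
time_s: 9.83
eef_pos: [0.4801, 0.1417, 0.3044]
orientation: [180.0, 0.2, 179.9]
ft_force: [0.5, 0.3, -0.7]
grip_width: 0.0681
```

```bash
python3 snap.py 13 wrist
```

```text
9.8333 [0.48012535 0.14171345 0.30437859] [1.79995476e+02 1.54027933e-01 1.79929387e+02] 0.06808441735446132 [ 0.46509653  0.26611465 -0.65324375]
```

View pics/wrist13.png

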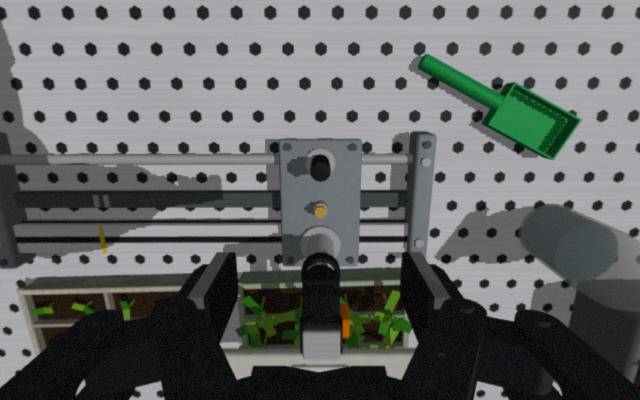

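```bash
python3 - <<'E'
from h import *
np.set_printoptions(precision=4,suppress=True)
import cv2
f=pickle.load(open("wrist13.pkl","rb"))
for n,u,v,z in [("knobtop",320,173,.09),("plunger",320,210,.06),("cap near L",303,331,.216),("cap near R",340,331,.216),("cap far",322,354,.216),("capfar2",322,363,.216),("yelR",102,239,.02),("plateL",281,150,.04),("plateR",361,150,.04)]:print(n,ray(f,u,v,z))
a=cv2.imread("pics/wrist13.png")[220:400,240:420];cv2.imwrite("pics/w13c.png",cv2.resize(a,None,fx=3.3,fy=3.3,interpolation=cv2.INTER_CUBIC))
E
```

```text
knobtop [0.4806 0.1426 0.09  ]
plunger [0.5274 0.1428 0.06  ]
cap near L [0.5632 0.1305 0.216 ]
cap near R [0.5632 0.1557 0.216 ]
cap far [0.5819 0.1435 0.216 ]
capfar2 [0.5894 0.1435 0.216 ]
yelR [ 0.5772 -0.1221  0.02  ]
plateL [0.466  0.1009 0.04  ]
plateR [0.4661 0.1869 0.04  ]
```

View pics/w13c.png

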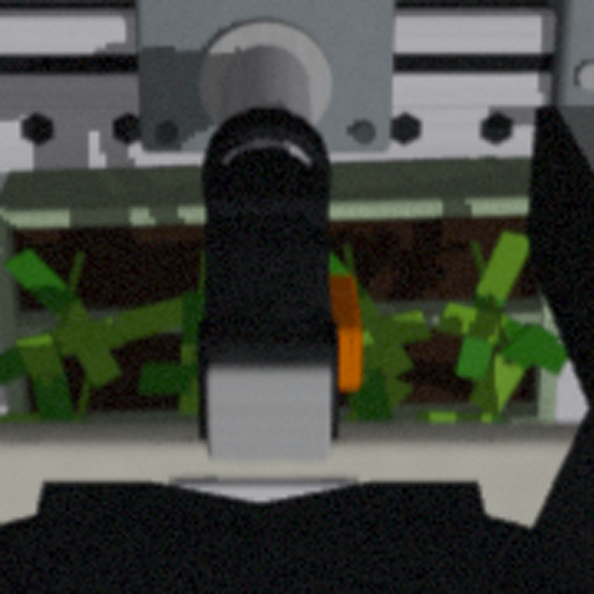

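The handle's top cap is at px (321,346), which puts the mast at about (0.5745, 0.143), with the orange button on its +y face. I'll move over it and descend.

Request:
carry_out([
  [0.2, [0.5, 0.01, 0], [0, 0, 0]],
  [0.2, [1.1, 0.02, 0], [0, 0, 0]],
  [0.2, [1.7, 0.03, 0], [0, 0, 0]],
  [0.2, [2.2, 0.03, 0], [0, 0, 0]],
  [0.2, [2.35, 0.03, -0.2], [0, 0, 0]],
  [0.2, [2.35, 0.03, -0.6], [0, 0, 0]],
  [0.2, [2.35, 0.03, -1.1], [0, 0, 0]],
  [0.2, [2.35, 0.03, -1.6], [0, 0, 0]],
  [0.2, [2.35, 0.03, -2.1], [0, 0, 0]],
  [0.2, [2.35, 0.03, -2.5], [0, 0, 0]],
  [0.2, [2.35, 0.03, -2.8], [0, 0, 0]],
  [0.2, [2.35, 0.03, -2.9], [0, 0, 0]],
])

```text
time_s: 10.88
eef_pos: [0.5724, 0.1428, 0.1834]
orientation: [-180.0, -0.2, 179.9]
ft_force: [-0.3, 0.3, -0.2]
grip_width: 0.0685
```

```bash
python3 snap.py 14 wrist scene
```

```text
10.8833 [0.57243565 0.14283641 0.18343917] [-1.79974869e+02 -1.64965783e-01  1.79934956e+02] 0.06854928336597067 [-0.34150677  0.26865154 -0.24687584]
```

View pics/wrist14.png

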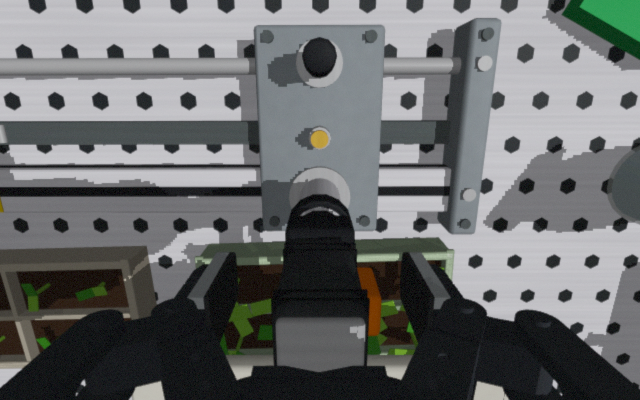

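View pics/scene14.png

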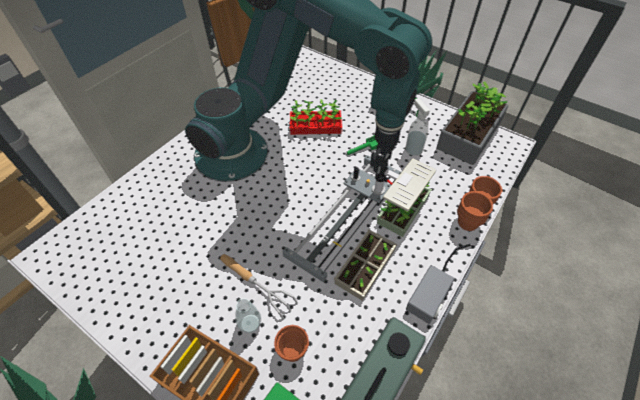

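Request:
carry_out([
  [0.3, [0.05, 0, 0.1], [0, 0, 0]],
  [0.4, [0.05, 0, 0.12], [0, 0, 0]],
  [0.5, [0.05, 0, 0.12], [0, 0, 0]],
  [0.55, [0.05, 0, 0.12], [0, 0, 0]],
  [0.58, [0.05, 0, 0.12], [0, 0, 0]],
  [0.61, [0.05, 0, 0.12], [0, 0, 0]],
  [0.64, [0.05, 0, 0.12], [0, 0, 0]],
  [0.67, [0.05, 0, 0.12], [0, 0, 0]],
  [0.75, [0.05, 0, 0.12], [0, 0, 0]],
  [0.85, [0.05, 0, 0.12], [0, 0, 0]],
  [1, [0.05, 0, 0.12], [0, 0, 0]],
  [1, [0.05, 0, 0.12], [0, 0, 0]],
])

```text
time_s: 11.98
eef_pos: [0.5763, 0.1431, 0.1905]
orientation: [180.0, 0.0, 179.9]
ft_force: [-0.8, 3.2, 6.7]
grip_width: 0.0293
```

```bash
python3 snap.py 15 wrist
```

```text
11.9833 [0.57629829 0.14308832 0.19049911] [1.79988577e+02 4.71393701e-02 1.79941301e+02] 0.029321864511691213 [-0.79876676  3.15279589  6.68084574]
```

View pics/wrist15.png

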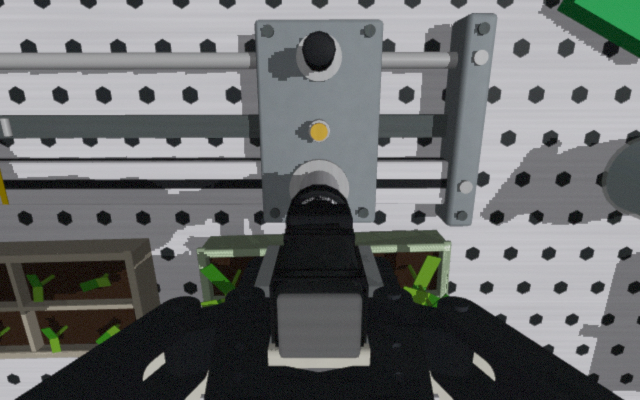

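The opening is 29.3 mm, so the button is pressed flush. I'll lift gently.

Request:
carry_out([
  [1, [0, 0, 0.05], [0, 0, 0]],
  [1, [0, 0, 0.15], [0, 0, 0]],
  [1, [0, 0, 0.25], [0, 0, 0]],
  [1, [0, 0, 0.4], [0, 0, 0]],
  [1, [0, 0, 0.55], [0, 0, 0]],
  [1, [0, 0, 0.7], [0, 0, 0]],
  [1, [0, 0, 0.85], [0, 0, 0]],
  [1, [0, 0, 1.0], [0, 0, 0]],
  [1, [0, 0, 1.1], [0, 0, 0]],
  [1, [0, 0, 1.2], [0, 0, 0]],
  [1, [0, 0, 1.2], [0, 0, 0]],
])

```text
time_s: 12.95
eef_pos: [0.5762, 0.143, 0.2389]
orientation: [180.0, 0.0, 179.9]
ft_force: [1.0, 3.1, -2.8]
grip_width: 0.0291
```

```bash
python3 snap.py 16 wrist scene;python3 - <<'E'
import cv2
a=cv2.imread("pics/scene16.png")[80:240,310:460];cv2.imwrite("pics/s16c.png",cv2.resize(a,None,fx=3.7,fy=3.7,interpolation=cv2.INTER_CUBIC))
E
```

```text
12.95 [0.57618729 0.14300395 0.23889885] [1.79996921e+02 3.95924441e-02 1.79933837e+02] 0.029126146106994055 [ 1.02001195  3.13133436 -2.7517474 ]
```

View pics/s16c.png

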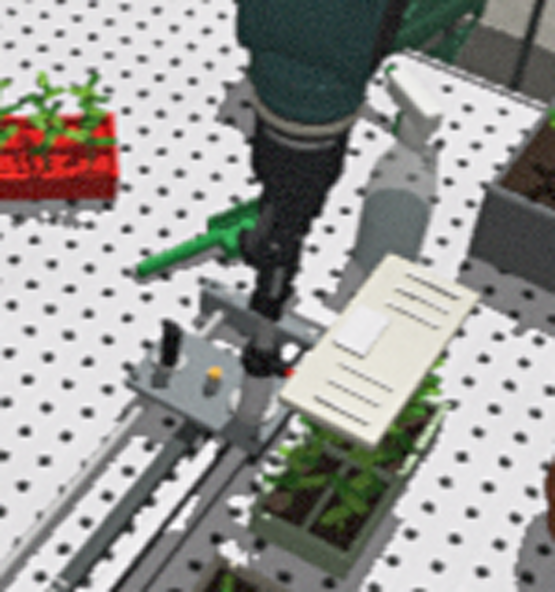

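View pics/wrist16.png

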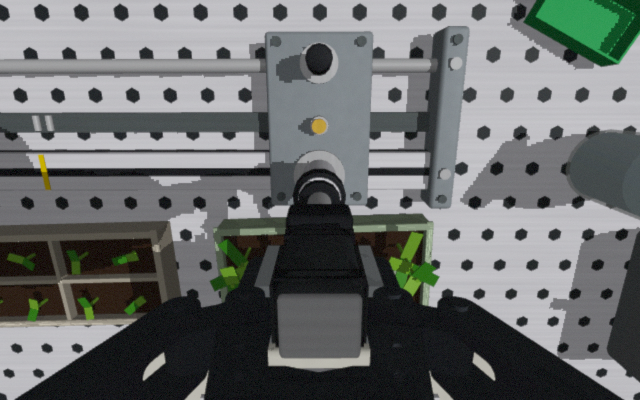

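The handle is rising with the gripper and the carriage is still seated. Continuing.

Request:
carry_out([
  [1, [0, 0, 0.1], [0, 0, 0]],
  [1, [0, 0, 0.2], [0, 0, 0]],
  [1, [0, 0, 0.3], [0, 0, 0]],
  [1, [0, 0, 0.4], [0, 0, 0]],
  [1, [0, 0, 0.5], [0, 0, 0]],
  [1, [0, 0, 0.6], [0, 0, 0]],
  [1, [0, 0, 0.75], [0, 0, 0]],
  [1, [0, 0, 0.9], [0, 0, 0]],
  [1, [0, 0, 1.05], [0, 0, 0]],
  [1, [0, 0, 1.2], [0, 0, 0]],
  [1, [0, 0, 1.3], [0, 0, 0]],
  [1, [0, 0, 1.4], [0, 0, 0]],
])

```text
time_s: 14.05
eef_pos: [0.5761, 0.143, 0.2946]
orientation: [-180.0, 0.0, 179.9]
ft_force: [2.7, 3.0, -7.1]
grip_width: 0.0293
```

Request:
carry_out([
  [1, [0, 0, 0.08], [0, 0, 0]],
  [1, [0, 0, 0.15], [0, 0, 0]],
  [1, [0, 0, 0.2], [0, 0, 0]],
  [1, [0, 0, 0.25], [0, 0, 0]],
  [1, [0, 0, 0.28], [0, 0, 0]],
  [1, [0, 0, 0.28], [0, 0, 0]],
])

```text
time_s: 14.55
eef_pos: [0.5762, 0.143, 0.3055]
orientation: [180.0, 0.0, 179.9]
ft_force: [1.8, 2.6, -3.7]
grip_width: 0.0293
```

Request:
carry_out([
  [1, [0, 0, 0.04], [0, 0, 0]],
  [1, [0, 0, 0.08], [0, 0, 0]],
  [1, [0, 0, 0.1], [0, 0, 0]],
  [1, [0, 0, 0.1], [0, 0, 0]],
  [1, [0, 0, 0.1], [0, 0, 0]],
])

```text
time_s: 14.97
eef_pos: [0.5761, 0.143, 0.3094]
orientation: [180.0, 0.0, 179.9]
ft_force: [1.5, 2.7, -4.2]
grip_width: 0.0292
```

Request:
carry_out([
  [1, [0, 0, 0.03], [0, 0, 0]],
  [1, [0, 0, 0.05], [0, 0, 0]],
  [1, [0, 0, 0.05], [0, 0, 0]],
])

```text
time_s: 15.22
eef_pos: [0.576, 0.143, 0.3108]
orientation: [-180.0, -0.1, 179.9]
ft_force: [2.4, 2.7, -12.5]
grip_width: 0.0293
```

Request:
carry_out([
  [1, [0, 0, 0.03], [0, 0, 0]],
  [1, [0, 0, 0.03], [0, 0, 0]],
  [1, [0, 0, 0.03], [0, 0, 0]],
])

```text
time_s: 15.47
eef_pos: [0.5758, 0.143, 0.3109]
orientation: [-180.0, -0.2, 179.9]
ft_force: [5.1, 2.8, -25.3]
grip_width: 0.0293
```

```bash
python3 snap.py 17 wrist scene top;python3 - <<'E'
import cv2
a=cv2.imread("pics/scene17.png")[80:240,310:460];cv2.imwrite("pics/s17c.png",cv2.resize(a,None,fx=3.7,fy=3.7,interpolation=cv2.INTER_CUBIC))
E
```

```text
15.4667 [0.57584228 0.14295577 0.31093417] [-1.79983163e+02 -1.59966568e-01  1.79931873e+02] 0.029335148953170184 [  5.12360171   2.83901469 -25.34986555]
```

View pics/s17c.png

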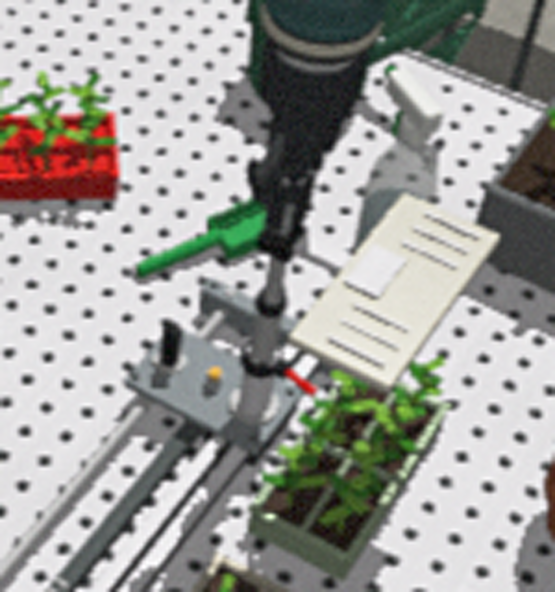

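View pics/wrist17.png

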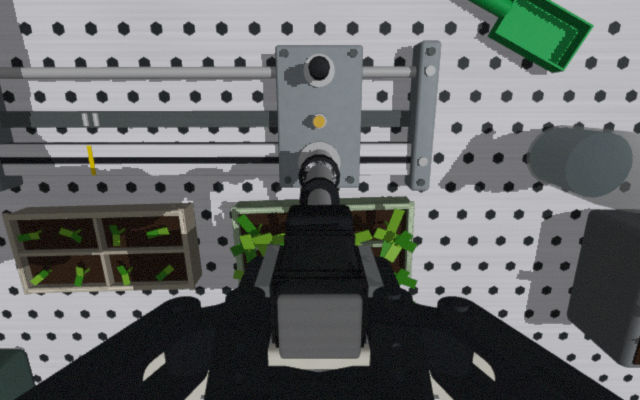

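View pics/top17.png

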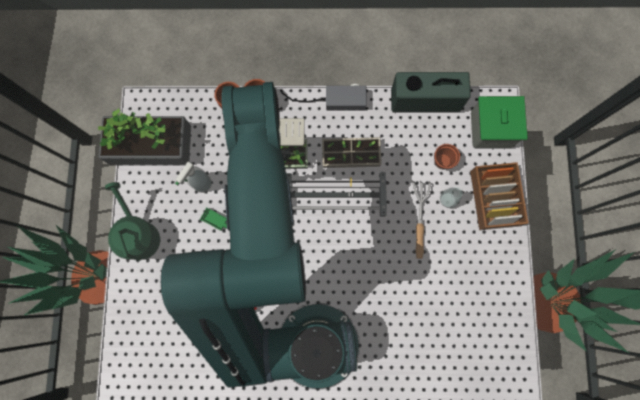

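Request:
carry_out([
  [1, [0, 0, -0.02], [0, 0, 0]],
  [1, [0, 0, -0.02], [0, 0, 0]],
  [1, [0, 0, -0.02], [0, 0, 0]],
  [1, [0, 0, -0.02], [0, 0, 0]],
])

```text
time_s: 15.95
eef_pos: [0.5759, 0.143, 0.3109]
orientation: [-180.0, -0.1, 179.9]
ft_force: [3.4, 3.8, -23.5]
grip_width: 0.0295
```

```bash
python3 snap.py 18 wrist;python3 - <<'E'
from h import *
f=pickle.load(open("wrist17.pkl","rb"))
for n,u,v,z in [("ribR",90.5,120,.025),("yelR",91,160,.022),("plungertop",319.5,121,.06),("knob",319,66,.09),("plateL",277,100,.04),("plateR",362,100,.04),("Lblockout",441,60,.036)]:print(n,ray(f,u,v,z))
E
```

```text
15.95 [0.57589663 0.14297491 0.31086975] [-1.79990636e+02 -8.98351958e-02  1.79932145e+02] 0.02950131448981959 [  3.42261918   3.82005483 -23.5246541 ]
ribR [ 0.52993667 -0.11070183  0.025     ]
yelR [ 0.57522661 -0.11992716  0.022     ]
plungertop [0.528945   0.14341747 0.06      ]
knob [0.47876476 0.14287549 0.09      ]
plateL [0.50853718 0.09869762 0.04      ]
plateR [0.50859015 0.18825004 0.04      ]
Lblockout [0.46882367 0.26908296 0.036     ]
```

```bash
python3 -c "
from cell import *
print(hand_in());o=get_obs();print(o['time_s'],o['eef_pos'],o['ft_force'],o['grip_width'])"
```

```text
the job is handed in; nothing more can be done
None
the job is handed in; nothing more can be done
```

I pushed the carriage into the left station, in front of the green tray with the tall seedlings. Then I gripped the handle with the orange button squeezed in and pulled the lamp up to the second stop. I handed the job in at about 16 s with the lamp still held there.

**Last checks**
- **Carriage:** it did not move when nudged with 3.4 N one way and 5.8 N the other. My picture measurements put it at 127–130 mm, against 130 mm for the seated position. Those estimates disagreed by up to about 4 mm, because I did not know the heights of the rail marks exactly.
- **Button:** the finger opening was 29.3–29.5 mm, which means it is pressed flush.
- **Lift:** the tool rose 120.4 mm and met a hard stop; a further 1.2 mm commanded moved it only 0.1 mm. It now holds about 23 N upward. The pictures show both mast tubes out.
- **Trays and other things:** I saw none of them moved in the last pictures. The arm hides part of the left side in the top view, so I did not measure each one.

**What disagreed**
- **Rib force:** going over the rib, the wrist read up to 30 N instead of the expected 13 N.
- **No clear snap:** the carriage then followed the finger to its seat with very little force, rather than snapping home.

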